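Put a spent cell through the pedal-lid collecting can

ROBOT

A 6-joint arm with a two-finger parallel gripper is mounted at the origin on a cart in front of the work surface, level with it; the furniture and walls round the work are solid. World frame = base frame: x ahead of the robot, y to its left, z up, the work surface at z = 0. Lengths are in m, angles in rad, forces in N, time in s.
With the tool pointing down it reaches from about 0.25 to 0.725 m from the base axis. Payload 4 kg.
Tool frame: the origin (TCP) lies at the very end of the fingers, on their centre line; the grasp point (between the pads) lies 19 mm behind it; y points along the fingers, z is the direction in which the jaws open and shut, and the axes are right-handed (so a half turn about y gives the same grasp; the last joint's range is limited). The gripper opens to 85 mm and grips with 20 to 120 N. Pads are 22 mm wide; open, the fingers measure 114 mm over their backs; the gripper's body (76 mm by 85 mm) begins 54 mm behind the grasp point. The pads swing forward as they close: fully open they stand 13 mm farther back than shut.
Start: joints at [-1.337, 0.241, 0.005, 1.335, 0, 1.571], TCP at [0.116, -0.486, 0.231] pointing down, gripper open.
Joint ranges: [-2.72, 2.72], [-1.05, 1.87], [-1.09, 1.28], [-1.99, 2.15], [-1.42, 1.44], [-3.14, 3.14]. Speed limits (rad/s): [2.79, 2.79, 3.14, 3.14, 3.14, 3.14].

INTERFACE

Orientations are given as a unit quaternion [x, y, z, w].
In Python, from workcell import bot gives the robot as it stands. The module is installed in compiled form; this text tells all that it offers.
- The arm moves only by the tool move_arm, never from a script. Its argument "increments" is a list of rows, each an object with "grip": the closure, from 0 (fully open) to 1 (shut); "linear": the shift along the tool's x, y, z scaled (see below), a list of three; "twist": the turn about the tool's y scaled (see below). A call has exactly 5 rows; each row shifts and turns the pose as measured when the row begins, along the tool's axes as they then stand; what a row does not reach is not made up. The controller multiplies each number of a shift by 0.2 m and each number of a turn by 2 rad. A row lasts 1/10 s, in which the tool goes at most 50 mm and 8.59 degrees, less where a joint would pass 70% of its speed; a pose out of reach is approached as far as the arm can. A call with a number of a shift or a turn outside -1 to 1 is refused whole. A call with a gripper value outside its range is refused whole. The fingers move at their own pace and stop on an object; the grip force is fixed at half the most. Time passes only in rows, so rows that do not move let the fingers close, or fill a call up. It gives the time, the measured TCP pose, the force and the opening at its end, in the units of the state.
- bot.get_obs(): the state, without advancing time (a new reading comes with each control period).
- bot.camera(name): name is "scene" or "top"; returns (picture, depth): 420x560x3 uint8, blue, green, red; 420x560 float32, m along the optical axis (not along the pixel's ray), 0 where there is no reading.
- bot.camera_params(name): a dict with "camera_matrix" (3x3 intrinsics, pixels), "dist" ([k1, k2, p1, p2, k3] as OpenCV has them; the pictures are not rectified), "rvec" (rotation vector, rad) and "tvec" (3), from world to camera coordinates, as OpenCV has them. Camera axes: x right, y down, z forward; pixel columns grow to the right and rows downward; lengths in m; the calibration is good to about 2 mm. A picture is of the moment at which its call begins. camera_params takes no time and is no camera call.
- bot.job_done(): hands the job in, once; it reports no verdict.
The state is a dict: "clock": time; "joint_pos": joint angles; "joint_vel": joint speeds; "tau": joint torques, N m; "eef_pos": TCP position; "tool_rot": TCP orientation; "ft_force": force on the tool from outside, world axes, zero at the start; "ft_torque": the same for the moment, N m; "grip_width": finger opening in m.
Only numpy, scipy, OpenCV 4.12 (cv2) and the standard library are available. Lean on these libraries where they do the work, as an engineer would, in place of code of your own. Each camera call takes 0.05 s, during which the arm holds its last target. There are 200 camera calls.

TASK

Lay the spent cell that is lying on the bench crosswise on the sloped loading deck of the grey collecting can and let it roll down against the shut lid. Then press the can's pedal until the lid is fully up against its stop and the cell rolls in under it, lifting the lid with the pedal only and never forcing the pedal once it is on the stop. Ease the pedal slowly back up so that the lid comes down shut without a bang, and leave the other parts on the bench where they are.

Things in the scene. Friction and masses are not known exactly. Their poses are not given: they have to be found in the camera images.
- spent_cell: the spent AA cell, a round cell 50 mm long and 14.5 mm in diameter, 26 g, the only one lying on the bench (those in the black battery frame stay), left or right of the can with 50 mm free about it. Origin: on its lowest line as it lies at the start, midway along, 7.2 mm below its axis; its length runs along its own x.
- can: the grey sheet-steel collecting can, screwed to the bench. Origin: on its centre line at bench level; own x points from the pedal end to the hinge end, z up. Walls from x = -110 to +75 mm, y = -46 to +46 mm, about 100 mm high; hollow under the lid, floor at z = 34 mm. A push rod and the lid's ear stand outside the wall at y = -50 to -68 mm, x = 20 to 44 mm.
- load_point (a point): point on the surface of the can's loading deck where the cell is put down, 91 mm above the bench, axis along the can's y. The deck slopes 10 degrees down along the can's +x, from 38 mm before this point to 40 mm past it; 86 mm wide between cheeks 13 mm high, open at the pedal end. A cell let go here rolls to the shut lid's turned-down front plate, 43 mm past this point, by itself.
- lid: the can's flat steel lid, 100 x 96 mm, top 99 mm above the bench when shut. Origin: on its hinge at the far end (can x = +72 mm, 94 mm up); own axes parallel to the can's when shut; its z tips towards the hinge as it rises. It meets its rubber stop at about 0.31 rad; the cell passes under it only above about 0.29 rad. It falls shut by weight and a light spring, and slams if faster than 1 rad/s.
- pedal: the pedal lever. Origin: on its shaft, along the can's y at can x = -70 mm, 16 mm up. Pressing takes up free play, 0.5 to 15.5 mm at the pad, different each time (set screw on the push rod) and not reported, then lifts the lid: 14 mm more bring it to its stop. Play takes 2 to 5 N, lifting 6 to 11 N, on the stop the force climbs 4 to 5 N per mm; over 25 N bends the linkage.
- pedal_pad (a point): middle of the top of the pedal's ribbed rubber pad, 46 mm along the can's x by 58 mm along its y, 54 mm above the bench when up, 110 mm in front of the shaft and 70 mm in front of the can's front wall. It goes down and round the shaft, 33 mm at most. A spring returns it; the lid does not slam if the pad rises slower than 35 mm/s all the way up.
- gearbox: bystander: small brass U-bracket gearbox, 36 x 103 x 28 mm, origin under its centre, on the other side of the can from the cell; leave alone
- receiver: bystander: black box-shaped receiver, 38 x 61 x 17 mm, origin under its centre, left of the can; leave alone
- bogie: bystander: geared axle set with four wheels, 70 x 69 x 31 mm, origin under its centre, right of the can; leave alone
- truck: bystander: cast truck frame with two axles, 215 x 105 x 67 mm, origin under its centre, at the right of the bench; leave alone

How it is judged:
By the outcome, as a careful person would: the job done as asked, in the order asked, and still so for the second after the job is handed in, with the robot touching nothing.
It also fails if it takes over 53 s, if anything falls off the work surface, if the arm or the gripper's body presses on something with over 40 N, if the wrist force passes 120 N, or if a joint passes its speed limit or range.

## Working session

There is one attempt and no reset: what is moved stays moved. The work goes in short steps, Python scripts to look and compute and a tool call to move; the robot and the scene stay as the last step left them, time stands still between calls to the robot, and variables do not carry over. Pictures are saved under pics/ and viewed, about 8 in all and at most 12, crops included, and the job is handed in when it is done.

Besides the shell and the picture viewer there is one more tool, called after ">>>" as a command line: name --argument value ..., lists and objects as JSON in quotes. move_arm: Moves the arm, as the interface text tells. Its arguments: {"type":"object","properties":{"increments":{"type":"array"}},"required":["increments"]}

```bash
mkdir -p pics; cat > h.py <<'E'
import numpy as np, cv2
from workcell import bot
def P(n):
    p=bot.camera_params(n); R=cv2.Rodrigues(np.array(p["rvec"],float))[0]
    return np.array(p["camera_matrix"],float),np.array(p["dist"],float),R,np.array(p["tvec"],float).ravel()
def cloud(n,d):
    K,D,R,t=P(n); h,w=d.shape
    u,v=np.meshgrid(np.arange(w),np.arange(h))
    q=cv2.undistortPoints(np.stack([u,v],-1).reshape(-1,1,2).astype(np.float32),K,D).reshape(h,w,2)
    c=np.dstack([q*d[...,None],d]); return (c-t)@R
def proj(n,X):
    K,D,R,t=P(n); return cv2.projectPoints(np.array(X,float).reshape(-1,1,3),R,t,K,D)[0].reshape(-1,2)
E
python3 - <<'E'
from h import *
for n in("scene","top"):
    im,d=bot.camera(n); cv2.imwrite(f"pics/{n}0.png",im); np.save(f"{n}0.npy",d)
    K,D,R,t=P(n); print(n,-R.T@t,K[0,0])
o=bot.get_obs(); print(o)
E
```

```text
scene [0.16305801 0.75015156 0.85112788] 450.13306910769546
top [ 0.37698167 -0.08283645  1.00911255] 382.6126631421287
{'clock': 0.1, 'joint_pos': array([-1.33697504e+00,  2.41362040e-01,  3.88475531e-03,  1.33522855e+00,
        3.83760269e-05,  1.57081181e+00]), 'joint_vel': array([ 6.47210812e-05, -2.03512640e-03,  3.77947731e-03,  1.25695594e-04,
        1.51700042e-04,  9.96172501e-04]), 'tau': array([ 4.65111098e-04, -3.73136866e+01,  2.53010166e+01,  1.08653677e-02,
        3.42816293e-05,  1.62277667e-05]), 'eef_pos': array([ 0.11572869, -0.48584181,  0.23049966]), 'tool_rot': array([-0.08253991,  0.70295229, -0.70160811,  0.08240935]), 'ft_force': array([-0.76284469, -0.33730108, -0.22991196]), 'ft_torque': array([ 0.02554211, -0.00816995,  0.00661014]), 'grip_width': 0.08542841143336306}
```

View pics/top0.png

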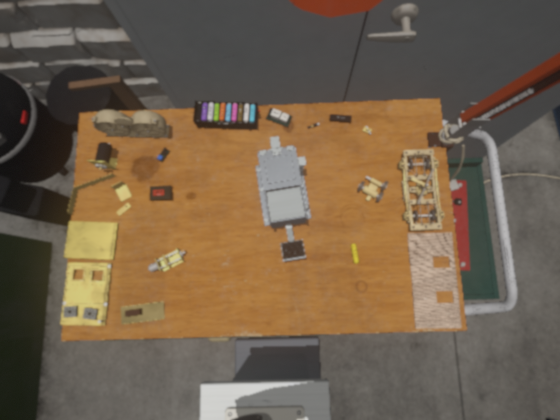

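View pics/scene0.png

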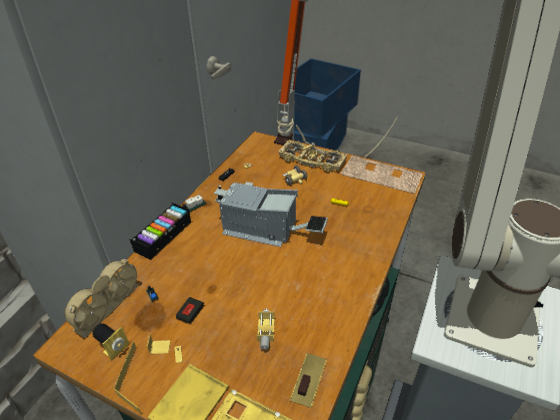

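The top view shows the yellow cell at (355,254), the pedal pad at (292,250), the deck at (286,205) and the lid at (280,167). The pedal end faces the robot. Next I'll measure these.

```bash
python3 - <<'E'
from h import *
im=cv2.imread("pics/top0.png"); d=np.load("top0.npy"); C=cloud("top",d)
im2=cv2.imread("pics/scene0.png"); C2=cloud("scene",np.load("scene0.npy"))
for c,i in((C,im),(C2,im2)):
    hsv=cv2.cvtColor(i,cv2.COLOR_BGR2HSV)
    m=(hsv[...,0]>22)&(hsv[...,0]<35)&(hsv[...,1]>170)&(hsv[...,2]>120)
    m&=(abs(c[...,0]-.3)<.12)&(abs(c[...,1]+.28)<.1)
    p=c[m]; r=cv2.minAreaRect((p[:,:2]*1000).astype(np.float32)); print("cell",len(p),p.mean(0),p[:,2].max(),r)
    # can top
    z=c[...,2]; reg=(abs(c[...,0]-.45)<.2)&(abs(c[...,1]+.09)<.12)
    for lo,hi in((.09,.115),(.07,.12),(.04,.062)):
        p=c[reg&(z>lo)&(z<hi)]
        print(lo,len(p),cv2.minAreaRect((p[:,:2]*1000).astype(np.float32)),p.mean(0))
    # dark pad
    m=reg&(z>.04)&(z<.065)&(i.max(2)<70)&(c[...,0]<.36); p=c[m]; print("pad",len(p),p.mean(0),cv2.minAreaRect((p[:,:2]*1000).astype(np.float32)))
crop=cv2.resize(im[130:275,225:375],None,fx=4,fy=4,interpolation=cv2.INTER_CUBIC); cv2.imwrite("pics/c1.png",crop)
E
```

```text
<stdin>:8: RuntimeWarning: Mean of empty slice.
  ret = um.true_divide(
Traceback (most recent call last):
ValueError: zero-size array to reduction operation maximum which has no identity
```

```bash
python3 - <<'E'
from h import *
np.set_printoptions(precision=4,suppress=True)
im=cv2.imread("pics/top0.png"); d=np.load("top0.npy"); C=cloud("top",d)
im2=cv2.imread("pics/scene0.png"); C2=cloud("scene",np.load("scene0.npy"))
for (u,v) in((355,254),(292,250),(286,205),(280,167),(330,254),(250,250)): print((u,v),C[v,u],im[v,u])
for (u,v) in((340,202),(317,225),(270,200)): print((u,v),C2[v,u],im2[v,u])
crop=cv2.resize(im[130:275,225:375],None,fx=4,fy=4,interpolation=cv2.INTER_CUBIC); cv2.imwrite("pics/c1.png",crop)
E
```

```text
(355, 254) [ 0.4564 -0.2417  0.0149] [ 62 176 193]
(292, 250) [ 0.468  -0.0799  0.0543] [48 58 73]
(286, 205) [ 0.5743 -0.069   0.0954] [170 172 170]
(280, 167) [ 0.6691 -0.0572  0.1035] [157 155 153]
(330, 254) [ 0.4596 -0.1789 -0.    ] [ 61 109 158]
(250, 250) [0.4763 0.031  0.0022] [ 64 119 168]
(340, 202) [ 0.4565 -0.2372  0.011 ] [  0 187 210]
(317, 225) [ 0.4641 -0.0722  0.054 ] [33 34 31]
(270, 200) [ 0.6053 -0.0813  0.0842] [184 190 175]
```

View pics/c1.png

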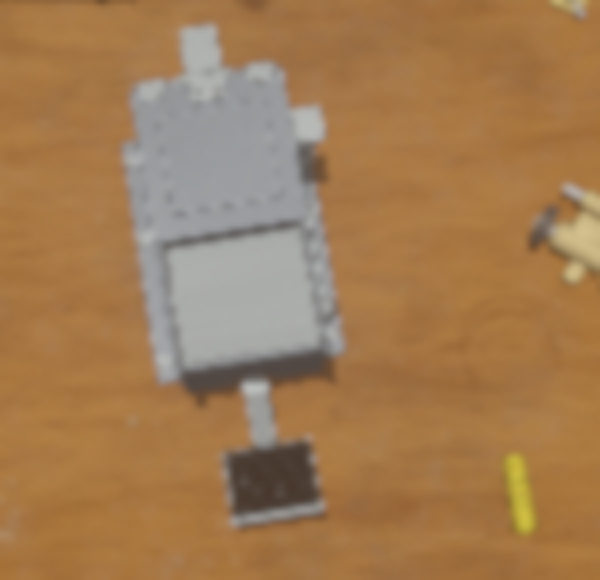

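The crop shows the pad at about (272,478), the deck corners at (163,240), (302,225), (325,350) and (180,368), and the cell from (514,458) to (524,530). The can is turned about 8–9° left. Now a numeric fit.

```bash
python3 - <<'E'
from h import *
np.set_printoptions(precision=4,suppress=True)
for n in("top","scene"):
    im=cv2.imread(f"pics/{n}0.png"); c=cloud(n,np.load(f"{n}0.npy")); z=c[...,2]
    hsv=cv2.cvtColor(im,cv2.COLOR_BGR2HSV)
    m=(abs(c[...,0]-.456)<.06)&(abs(c[...,1]+.24)<.05)&(hsv[...,0]>22)&(hsv[...,0]<38)&(hsv[...,1]>140)
    p=c[m]; v=np.linalg.svd((p-p.mean(0))[:,:2])[2][0]; print(n,"cell",len(p),p.mean(0),z[m].max(),np.degrees(np.arctan(v[1]/v[0])),cv2.minAreaRect((p[:,:2]*1000).astype(np.float32)))
    m=(abs(c[...,0]-.468)<.035)&(abs(c[...,1]+.078)<.045)&(z>.045)&(z<.065)
    p=c[m]; print("pad",len(p),p.mean(0),cv2.minAreaRect((p[:,:2]*1000).astype(np.float32)))
    reg=(abs(c[...,0]-.62)<.16)&(abs(c[...,1]+.07)<.09)
    m=reg&(z>.075)&(z<.12); p=c[m]; print("can",len(p),p.mean(0),cv2.minAreaRect((p[:,:2]*1000).astype(np.float32)))
    # deck plane / lid plane
    for nm,x,y in(("deck",.574,-.069),("lid",.67,-.055)):
        m=(np.hypot(c[...,0]-x,c[...,1]-y)<.03)&(z>.07); p=c[m]; A=np.c_[p[:,:2],np.ones(len(p))]; s=np.linalg.lstsq(A,p[:,2],rcond=None)[0]
        print(nm,len(p),s,np.degrees(np.arctan(np.hypot(*s[:2]))),np.degrees(np.arctan2(-s[1],-s[0])),p.mean(0))
E
```

```text
top cell 96 [ 0.4587 -0.2405  0.014 ] 0.018915180993711925 6.646417139003673 ((459.29052734375, -241.3042449951172), (47.41307067871094, 13.604910850524902), 6.200608253479004)
pad 434 [ 0.4682 -0.0816  0.0546] ((469.57440185546875, -81.1460952758789), (48.80921173095703, 57.96038818359375), 6.830434322357178)
can 2995 [ 0.6323 -0.061   0.0968] ((644.5823974609375, -67.89973449707031), (221.99929809570312, 116.20770263671875), 7.471079349517822)
deck 445 [-0.1744 -0.0241  0.1912] 9.982443425709961 7.862424019542402 [ 0.5736 -0.069   0.0929]
lid 437 [-0.0033  0.0013  0.1028] 0.20573687376464087 -22.07492811535151 [ 0.6697 -0.0553  0.1005]
scene cell 85 [ 0.4599 -0.2383  0.0095] 0.01719869400963461 0.46107660325991356 ((462.04534912109375, -244.33079528808594), (51.76976013183594, 34.17737579345703), 9.521719932556152)
pad 279 [ 0.4667 -0.076   0.0527] ((468.2176208496094, -77.87033081054688), (47.06739044189453, 58.70439910888672), 7.796438217163086)
can 2180 [ 0.6275 -0.0528  0.0941] ((644.2129516601562, -66.50053405761719), (223.4132080078125, 122.07440948486328), 7.522769927978516)
deck 230 [-0.1699 -0.0163  0.1877] 9.687465181253987 5.47268681818201 [ 0.5736 -0.0691  0.0914]
lid 240 [0.0095 0.0107 0.0932] 0.8210484277496573 -131.60647939684918 [ 0.6694 -0.0547  0.099 ]
```

```bash
cat >> h.py <<'E'
from scipy.spatial.transform import Rotation as Ro
np.set_printoptions(precision=4,suppress=True)
def st():
    o=bot.get_obs(); R=Ro.from_quat(o["tool_rot"]).as_matrix()
    print("t",round(o["clock"],2),"pos",o["eef_pos"],"F",o["ft_force"],"w",round(o["grip_width"],4),"q",o["joint_pos"])
    print("zyaw",np.degrees(np.arctan2(R[1,2],R[0,2])),"y",R[:,1]); return o,R
def to(tgt,yaw=None):
    "total linear units (tool axes) and twist units to bring TCP to tgt, tool z to yaw (mod 180)"
    o,R=st(); l=R.T@(np.array(tgt)-o["eef_pos"])/.2; print("lin",l,"mm",np.linalg.norm(l)*200)
    if yaw is not None:
        e=(yaw-np.degrees(np.arctan2(R[1,2],R[0,2]))+90)%180-90
        print("dyaw",e,"twist units",-np.radians(e)/2*np.sign(-R[2,1])) # y down: +turn about y = -yaw
E
python3 -c "
from h import *
to([.459,-.2405,.1],97)"
```

```text
t 0.1 pos [ 0.1157 -0.4858  0.2305] F [-0.7628 -0.3373 -0.2299] w 0.0854 q [-1.337   0.2414  0.0039  1.3352  0.      1.5708]
zyaw -76.60391380977198 y [-0.0004  0.0019 -1.    ]
lin [-1.9538  0.6541 -0.7944] mm 441.65365777805204
dyaw -6.396086190228004 twist units 0.05581638163040952
```

>>> move_arm --increments '[{"grip": 0, "linear": [-0.21, 0.03, -0.085], "twist": 0}, {"grip": 0, "linear": [-0.21, 0.03, -0.085], "twist": 0}, {"grip": 0, "linear": [-0.21, 0.03, -0.085], "twist": 0}, {"grip": 0, "linear": [-0.21, 0.03, -0.085], "twist": 0}, {"grip": 0, "linear": [-0.21, 0.03, -0.085], "twist": 0}]'

```text
clock: 0.6
eef_pos: [0.3015, -0.3548, 0.1978]
tool_rot: [-0.078, 0.703, -0.702, 0.077]
ft_force: [0.6, -0.7, -0.4]
grip_width: 0.0858
```

```bash
python3 -c "
from h import *
to([.459,-.2405,.1],97)"
```

```text
t 0.6 pos [ 0.3015 -0.3548  0.1978] F [ 0.6089 -0.7169 -0.3937] w 0.0858 q [-0.8659  0.1932 -0.1445  1.2357 -0.0007  2.0565]
zyaw -77.44546407506822 y [-0.0022  0.0015 -1.    ]
lin [-0.8938  0.4881 -0.3855] mm 217.77836498547583
dyaw -5.55453592493177 twist units 0.04847247015518399
```

>>> move_arm --increments '[{"grip": 0, "linear": [-0.2, 0.1, -0.09], "twist": 0.025}, {"grip": 0, "linear": [-0.2, 0.1, -0.08], "twist": 0.025}, {"grip": 0, "linear": [-0.2, 0.1, -0.07], "twist": 0.005}, {"grip": 0, "linear": [-0.2, 0.1, -0.07], "twist": 0}, {"grip": 0, "linear": [-0.15, 0.1, -0.04], "twist": 0}]'

```text
clock: 1.1
eef_pos: [0.4865, -0.2516, 0.0954]
tool_rot: [0.038, -0.706, 0.707, -0.038]
ft_force: [-0.2, -2.5, 0.1]
grip_width: 0.0852
```

```bash
python3 - <<'E'
from h import *
to([.459,-.2405,.1],97)
im,d=bot.camera("scene"); c=cloud("scene",d)
u,v=map(int,proj("scene",[.459,-.24,.007])[0]); 
cv2.imwrite("pics/c2.png",cv2.resize(im[v-60:v+40,u-70:u+70],None,fx=5,fy=5,interpolation=cv2.INTER_CUBIC)); print(u,v)
for X in([.434,-.2432,.0145],[.484,-.2372,.0145]): print(proj("scene",X))
E
```

```text
t 1.1 pos [ 0.4865 -0.2516  0.0954] F [-0.2086 -2.4963  0.0932] w 0.0852 q [-0.4769  0.4277 -0.0974  1.0446 -0.0008  2.5574]
zyaw -83.8528668582878 y [ 0.0006 -0.0012 -1.    ]
lin [ 0.1307 -0.0233 -0.0701] mm 30.020728324176698
dyaw 0.8528668582878254 twist units -0.00744266737913122
339 202
[[348.0471 201.9073]]
[[331.2367 198.6284]]
```

View pics/c2.png

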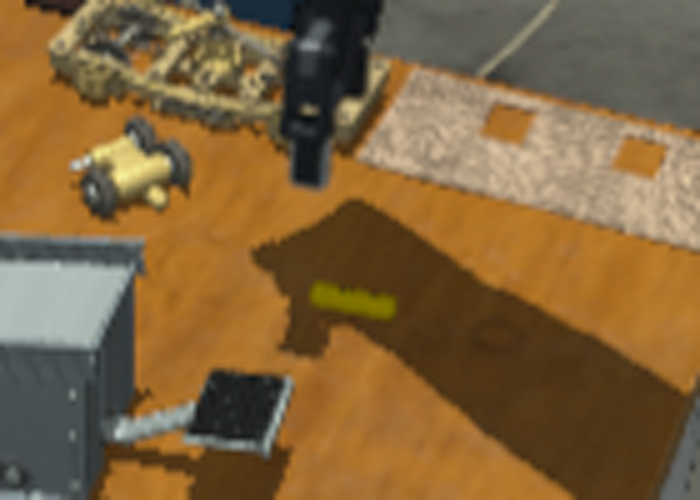

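The cell shows at full-image u 331–348, v 199–206. That matches the projected ends, so the estimate holds and I'll go down to it.

>>> move_arm --increments '[{"grip": 0, "linear": [0.13, 0.02, -0.07], "twist": -0.007}, {"grip": 0, "linear": [0, 0.07, 0], "twist": 0}, {"grip": 0, "linear": [0, 0.07, 0], "twist": 0}, {"grip": 0, "linear": [0, 0.05, 0], "twist": 0}, {"grip": 0, "linear": [0, 0, 0], "twist": 0}]'

```text
clock: 1.65
eef_pos: [0.4594, -0.2341, 0.0433]
tool_rot: [-0.049, 0.708, -0.703, 0.043]
ft_force: [0.2, -0.1, 0.0]
grip_width: 0.0851
```

```bash
python3 - <<'E'
from h import *
to([.459,-.2405,.002],97)
E
```

```text
t 1.65 pos [ 0.4594 -0.2341  0.0433] F [ 0.2424 -0.0701  0.0327] w 0.0851 q [-0.4723  0.4397 -0.2371  0.9051  0.0018  2.5378]
zyaw -82.4719366555696 y [-0.0091  0.0066 -0.9999]
lin [0.0045 0.2064 0.033 ] mm 41.81573893641283
dyaw -0.528063344430393 twist units 0.00460822200970161
```

>>> move_arm --increments '[{"grip": 0, "linear": [0, 0.05, 0.033], "twist": 0.004}, {"grip": 0, "linear": [0, 0.05, 0], "twist": 0}, {"grip": 0, "linear": [0, 0.05, 0], "twist": 0}, {"grip": 0, "linear": [0, 0.035, 0], "twist": 0}, {"grip": 0, "linear": [0, 0, 0], "twist": 0}]'

```text
clock: 2.15
eef_pos: [0.4608, -0.2424, 0.0041]
tool_rot: [-0.045, 0.708, -0.704, 0.04]
ft_force: [-0.1, 0.6, -0.5]
grip_width: 0.0855
```

```bash
python3 - <<'E'
from h import *
to([.459,-.2405,.002],97)
E
```

```text
t 2.15 pos [ 0.4608 -0.2424  0.0041] F [-0.0765  0.6077 -0.4941] w 0.0855 q [-0.4852  0.4989 -0.2646  0.8162  0.0015  2.5352]
zyaw -83.05442008798425 y [-0.0072  0.0055 -1.    ]
lin [ 0.0078  0.0107 -0.0106] mm 3.390671990163574
dyaw 0.054420087984226484 twist units -0.00047490485727487804
```

>>> move_arm --increments '[{"grip": 0, "linear": [0.008, 0.009, -0.01], "twist": 0}, {"grip": 1, "linear": [0, 0, 0], "twist": 0}, {"grip": 1, "linear": [0, 0, 0], "twist": 0}, {"grip": 1, "linear": [0, 0, 0], "twist": 0}, {"grip": 1, "linear": [0, 0, 0], "twist": 0}]'

```text
clock: 2.65
eef_pos: [0.4595, -0.2406, 0.003]
tool_rot: [-0.045, 0.708, -0.704, 0.041]
ft_force: [-0.2, -0.7, 0.1]
grip_width: 0.028
```

>>> move_arm --increments '[{"grip": 1, "linear": [0, 0, 0], "twist": 0}, {"grip": 1, "linear": [0, 0, 0], "twist": 0}, {"grip": 1, "linear": [0, 0, 0], "twist": 0}, {"grip": 1, "linear": [0, 0, 0], "twist": 0}, {"grip": 1, "linear": [0, 0, 0], "twist": 0}]'

```text
clock: 3.15
eef_pos: [0.46, -0.2408, 0.0036]
tool_rot: [-0.045, 0.707, -0.704, 0.041]
ft_force: [-1.1, 0.4, -0.0]
grip_width: 0.0115
```

>>> move_arm --increments '[{"grip": 1, "linear": [0, -0.05, 0], "twist": 0}, {"grip": 1, "linear": [0, -0.1, 0], "twist": 0}, {"grip": 1, "linear": [0, -0.1, 0], "twist": 0}, {"grip": 1, "linear": [0, -0.1, 0], "twist": 0}, {"grip": 1, "linear": [0, 0, 0], "twist": 0}]'

```text
clock: 3.65
eef_pos: [0.4597, -0.2408, 0.0774]
tool_rot: [-0.045, 0.708, -0.704, 0.041]
ft_force: [0.9, -0.1, -0.4]
grip_width: 0.0116
```

```bash
python3 - <<'E'
from h import *
o,R=st()
im,d=bot.camera("scene"); c=cloud("scene",d)
X=o["eef_pos"]; u,v=map(int,proj("scene",X)[0]); print(proj("scene",X),u,v)
cv2.imwrite("pics/c3.png",cv2.resize(im[v-40:v+30,u-50:u+50],None,fx=7,fy=7,interpolation=cv2.INTER_CUBIC))
hsv=cv2.cvtColor(im,cv2.COLOR_BGR2HSV); m=(hsv[...,0]>22)&(hsv[...,0]<38)&(hsv[...,1]>200)&(np.linalg.norm(c-X,axis=2)<.05)
p=c[m]; print(m.sum()); print(p.min(0),p.max(0),p.mean(0)) if m.any() else 0
E
```

```text
t 3.65 pos [ 0.4597 -0.2408  0.0774] F [ 0.9487 -0.1145 -0.4015] w 0.0116 q [-0.4835  0.4026 -0.191   0.9851  0.0016  2.5365]
zyaw -83.03135964235297 y [-0.0063  0.0051 -1.    ]
[[340.9287 182.9502]] 340 182
35
[ 0.435  -0.2441  0.0789] [ 0.4833 -0.2267  0.0905] [ 0.4542 -0.2361  0.0852]
```

View pics/c3.png

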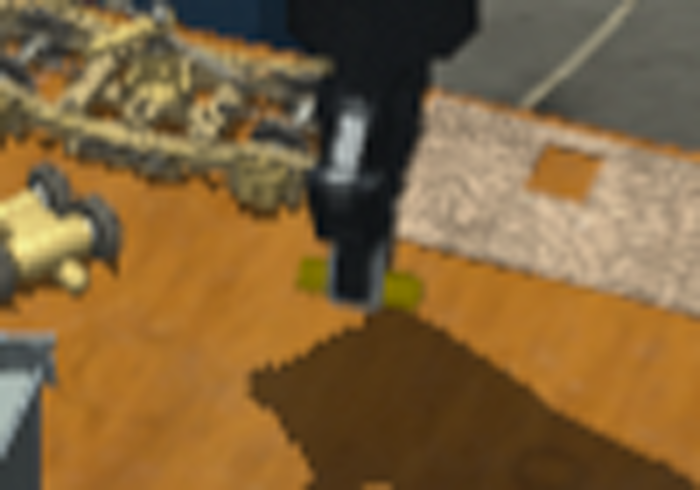

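The cell is held near its middle, level, with its axis about 4–7 mm above the tip. Now I'll raise it and turn it 90°.

>>> move_arm --increments '[{"grip": 1, "linear": [0, -0.09, 0], "twist": -0.07}, {"grip": 1, "linear": [0, -0.09, 0], "twist": -0.07}, {"grip": 1, "linear": [0, -0.09, 0], "twist": -0.07}, {"grip": 1, "linear": [0, -0.09, 0], "twist": -0.07}, {"grip": 1, "linear": [0, -0.06, 0], "twist": -0.07}]'

```text
clock: 4.2
eef_pos: [0.4551, -0.2385, 0.1559]
tool_rot: [-0.296, 0.651, -0.637, 0.286]
ft_force: [0.3, 0.1, -0.1]
grip_width: 0.0117
```

>>> move_arm --increments '[{"grip": 1, "linear": [0, 0, 0], "twist": -0.07}, {"grip": 1, "linear": [0, 0, 0], "twist": -0.07}, {"grip": 1, "linear": [0, 0, 0], "twist": -0.07}, {"grip": 1, "linear": [0, 0, 0], "twist": -0.07}, {"grip": 1, "linear": [0, 0, 0], "twist": -0.07}]'

```text
clock: 4.7
eef_pos: [0.4535, -0.2377, 0.1529]
tool_rot: [-0.504, 0.508, -0.488, 0.5]
ft_force: [-0.7, -0.0, -0.7]
grip_width: 0.012
```

```bash
python3 - <<'E'
from h import *
to([.576,-.065,.16],7.5)
E
```

```text
t 4.7 pos [ 0.4535 -0.2377  0.1529] F [-0.6827 -0.0361 -0.6731] w 0.012 q [-0.4838  0.3338 -0.0773  1.1881  0.0016  1.0788]
zyaw 0.4803061119081672 y [-0.0245  0.0147 -0.9996]
lin [-0.8592 -0.0376  0.6185] mm 211.86773292405167
dyaw 7.019693888091837 twist units -0.06125838541466246
```

>>> move_arm --increments '[{"grip": 1, "linear": [-0.17, -0.008, 0.12], "twist": 0}, {"grip": 1, "linear": [-0.17, -0.008, 0.12], "twist": 0}, {"grip": 1, "linear": [-0.17, -0.008, 0.12], "twist": 0}, {"grip": 1, "linear": [-0.17, -0.008, 0.12], "twist": 0}, {"grip": 1, "linear": [-0.05, 0, 0.04], "twist": -0.055}]'

```text
clock: 5.2
eef_pos: [0.5556, -0.0883, 0.1524]
tool_rot: [0.531, -0.483, 0.457, -0.524]
ft_force: [-0.7, -0.8, 0.2]
grip_width: 0.0118
```

```bash
python3 - <<'E'
from h import *
to([.576,-.065,.13],7.5)
E
```

```text
t 5.2 pos [ 0.5556 -0.0883  0.1524] F [-0.7381 -0.8097  0.1666] w 0.0118 q [-0.1636  0.4359  0.0747  1.246   0.0112  1.2916]
zyaw 6.627802422670634 y [-0.0341  0.017  -0.9993]
lin [-0.1015  0.1107  0.1185] mm 38.263058285387736
dyaw 0.8721975773293593 twist units -0.007611359726157585
```

>>> move_arm --increments '[{"grip": 1, "linear": [-0.08, 0.03, 0.1], "twist": -0.007}, {"grip": 1, "linear": [-0.02, 0.03, 0.018], "twist": 0}, {"grip": 1, "linear": [0, 0.03, 0], "twist": 0}, {"grip": 1, "linear": [0, 0.02, 0], "twist": 0}, {"grip": 1, "linear": [0, 0, 0], "twist": 0}]'

```text
clock: 5.7
eef_pos: [0.5738, -0.0623, 0.1234]
tool_rot: [0.538, -0.481, 0.449, -0.527]
ft_force: [1.2, -0.4, 0.1]
grip_width: 0.0119
```

```bash
python3 - <<'E'
from h import *
to([.576,-.065,.0965],7.5)
o,R=st(); X=o["eef_pos"]
ims=[]
for n,w in(("scene",50),("top",40)):
    im,d=bot.camera(n); u,v=map(int,proj(n,[.576,-.065,.1])[0])
    ims.append(cv2.resize(im[v-w:v+w,u-w:u+w],(400,400),interpolation=cv2.INTER_CUBIC))
    if n=="scene":
        c=cloud(n,d); hsv=cv2.cvtColor(im,cv2.COLOR_BGR2HSV); m=(hsv[...,0]>22)&(hsv[...,0]<38)&(hsv[...,1]>150)&(np.linalg.norm(c-X,axis=2)<.05)
        p=c[m]; print(m.sum()); print(p.min(0),p.max(0),p.mean(0)) if m.any() else 0
cv2.imwrite("pics/c4.png",np.hstack(ims))
E
```

```text
t 5.7 pos [ 0.5738 -0.0623  0.1234] F [ 1.1779 -0.4174  0.129 ] w 0.0119 q [-0.1145  0.4918  0.0846  1.2089  0.0121  1.3212]
zyaw 7.755394464974803 y [-0.0436  0.0172 -0.9989]
lin [0.018  0.1338 0.0145] mm 27.153306873240645
dyaw -0.255394464974799 twist units 0.00222873715258979
t 5.7 pos [ 0.5738 -0.0623  0.1234] F [ 1.1779 -0.4174  0.129 ] w 0.0119 q [-0.1145  0.4918  0.0846  1.2089  0.0121  1.3212]
zyaw 7.755394464974803 y [-0.0436  0.0172 -0.9989]
46
[ 0.5639 -0.075   0.1241] [ 0.5809 -0.0346  0.1361] [ 0.5721 -0.0476  0.132 ]
```

View pics/c4.png

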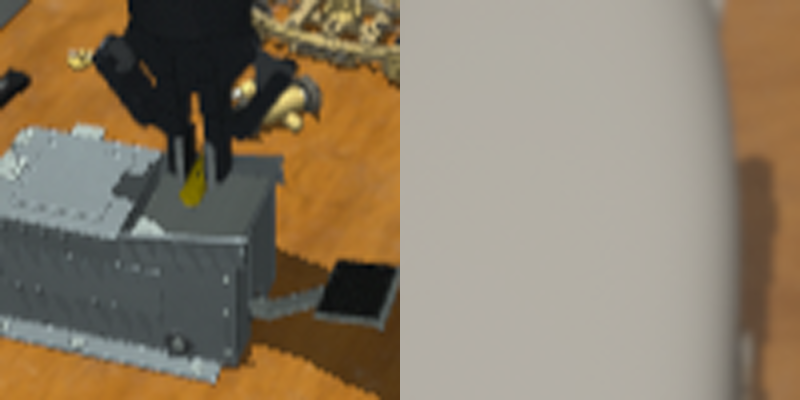

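The cell is crosswise over the deck in the left crop, at about (197,185). The right crop, from the top camera, shows only the arm. Lowering now.

>>> move_arm --increments '[{"grip": 1, "linear": [0.018, 0.04, 0.014], "twist": 0}, {"grip": 1, "linear": [0, 0.035, 0], "twist": 0}, {"grip": 1, "linear": [0, 0.03, 0], "twist": 0}, {"grip": 1, "linear": [0, 0.015, 0], "twist": 0}, {"grip": 1, "linear": [0, 0, 0], "twist": 0}]'

```text
clock: 6.3
eef_pos: [0.5767, -0.0677, 0.0992]
tool_rot: [0.536, -0.481, 0.451, -0.527]
ft_force: [0.3, -0.2, -0.1]
grip_width: 0.0121
```

```bash
python3 - <<'E'
from h import *
to([.576,-.065,.0955],7.5)
E
```

```text
t 6.3 pos [ 0.5767 -0.0677  0.0992] F [ 0.2813 -0.1949 -0.1388] w 0.0121 q [-0.1229  0.5154  0.0564  1.1537  0.0117  1.3165]
zyaw 7.537293863355823 y [-0.0401  0.0167 -0.9991]
lin [-0.0132  0.0188 -0.0008] mm 4.592247946737857
dyaw -0.03729386335582774 twist units 0.0003254503531740278
```

>>> move_arm --increments '[{"grip": 1, "linear": [-0.013, 0.006, 0], "twist": 0}, {"grip": 1, "linear": [0, 0.006, 0], "twist": 0}, {"grip": 1, "linear": [0, 0.006, 0], "twist": 0}, {"grip": 1, "linear": [0, 0, 0], "twist": 0}, {"grip": 1, "linear": [0, 0, 0], "twist": 0}]'

```text
clock: 6.8
eef_pos: [0.5765, -0.0644, 0.0958]
tool_rot: [0.536, -0.48, 0.452, -0.527]
ft_force: [-0.4, -0.4, -0.6]
grip_width: 0.0121
```

>>> move_arm --increments '[{"grip": 0.7, "linear": [0, 0.004, 0], "twist": 0}, {"grip": 0.7, "linear": [0, 0, 0], "twist": 0}, {"grip": 0.7, "linear": [0, 0, 0], "twist": 0}, {"grip": 0.7, "linear": [0, 0, 0], "twist": 0}, {"grip": 0.7, "linear": [0, 0, 0], "twist": 0}]'

```text
clock: 7.3
eef_pos: [0.577, -0.0645, 0.0956]
tool_rot: [0.536, -0.48, 0.452, -0.527]
ft_force: [-0.9, 1.0, 0.2]
grip_width: 0.0254
```

>>> move_arm --increments '[{"grip": 0.7, "linear": [0, -0.02, 0], "twist": 0}, {"grip": 0.7, "linear": [0, -0.05, 0], "twist": 0}, {"grip": 0.7, "linear": [0, -0.08, 0], "twist": 0}, {"grip": 0.7, "linear": [0, -0.15, 0], "twist": 0}, {"grip": 0.7, "linear": [0, -0.15, 0], "twist": 0}]'

```text
clock: 7.8
eef_pos: [0.5772, -0.0657, 0.1855]
tool_rot: [0.538, -0.483, 0.449, -0.525]
ft_force: [0.6, -0.5, 1.2]
grip_width: 0.0258
```

```bash
python3 - <<'E'
from h import *
to([.468,-.079,.08],7.5)
im,d=bot.camera("scene"); u,v=map(int,proj("scene",[.576,-.065,.1])[0]); w=50
cv2.imwrite("pics/c5.png",cv2.resize(im[v-w:v+w,u-w:u+w],(500,500),interpolation=cv2.INTER_CUBIC))
E
```

```text
t 7.8 pos [ 0.5772 -0.0657  0.1855] F [ 0.6398 -0.4762  1.2218] w 0.0258 q [-0.1195  0.4637  0.2059  1.3629  0.0119  1.3193]
zyaw 7.578291447374863 y [-0.0482  0.0177 -0.9987]
lin [ 0.0073  0.5517 -0.5256] mm 152.41592763574096
dyaw -0.07829144737486615 twist units 0.0006832217664216428
```

View pics/c5.png

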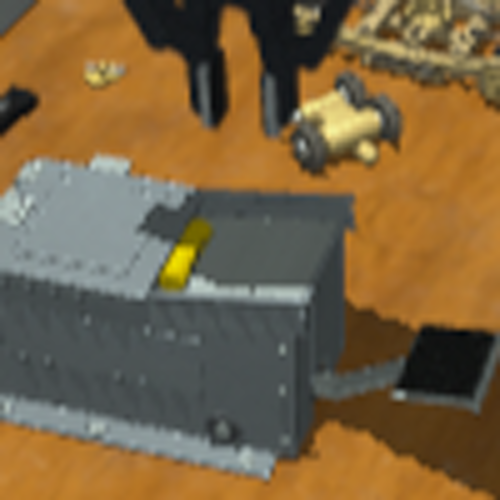

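The cell lies crosswise against the lid's front plate, at crop (186,255). Next is the pedal, with the gripper shut.

>>> move_arm --increments '[{"grip": 1, "linear": [0, 0.04, -0.13], "twist": 0}, {"grip": 1, "linear": [0, 0.05, -0.13], "twist": 0}, {"grip": 1, "linear": [0, 0.1, -0.13], "twist": 0}, {"grip": 1, "linear": [0, 0.13, -0.1], "twist": 0}, {"grip": 1, "linear": [0, 0.1, -0.03], "twist": 0}]'

```text
clock: 8.35
eef_pos: [0.4796, -0.0798, 0.119]
tool_rot: [0.532, -0.473, 0.459, -0.532]
ft_force: [1.1, -0.1, 0.2]
grip_width: 0.0002
```

```bash
python3 - <<'E'
from h import *
to([.468,-.079,.06],7.5)
E
```

```text
t 8.35 pos [ 0.4796 -0.0798  0.119 ] F [ 1.1373 -0.0716  0.161 ] w 0.0002 q [-0.1712  0.3074 -0.2111  1.0696  0.0102  1.2667]
zyaw 7.616247131832183 y [-0.0153  0.013  -0.9998]
lin [-0.0072  0.296  -0.0531] mm 60.15904485736074
dyaw -0.11624713183218205 twist units 0.0010144475982357425
```

>>> move_arm --increments '[{"grip": 1, "linear": [-0.007, 0.07, -0.05], "twist": 0}, {"grip": 1, "linear": [0, 0.07, 0], "twist": 0}, {"grip": 1, "linear": [0, 0.07, 0], "twist": 0}, {"grip": 1, "linear": [0, 0.05, 0], "twist": 0}, {"grip": 1, "linear": [0, 0, 0], "twist": 0}]'

```text
clock: 8.85
eef_pos: [0.4666, -0.0793, 0.0669]
tool_rot: [-0.532, 0.473, -0.459, 0.532]
ft_force: [-0.4, -0.1, -0.4]
grip_width: 0.0
```

```bash
python3 - <<'E'
from h import *
to([.468,-.079,.056],7.5)
E
```

```text
t 8.85 pos [ 0.4666 -0.0793  0.0669] F [-0.389  -0.0802 -0.427 ] w 0.0 q [-0.1749  0.3425 -0.3173  0.9273  0.0101  1.2642]
zyaw 7.547752462707498 y [-0.0142  0.0128 -0.9998]
lin [0.0001 0.0546 0.0081] mm 11.043607212054782
dyaw -0.04775246270749278 twist units 0.00041671885009077745
```

>>> move_arm --increments '[{"grip": 1, "linear": [0, 0.015, 0.006], "twist": 0}, {"grip": 1, "linear": [0, 0.015, 0], "twist": 0}, {"grip": 1, "linear": [0, 0.015, 0], "twist": 0}, {"grip": 1, "linear": [0, 0.015, 0], "twist": 0}, {"grip": 1, "linear": [0, 0.012, 0], "twist": 0}]'

```text
clock: 9.35
eef_pos: [0.4706, -0.0794, 0.0542]
tool_rot: [-0.531, 0.471, -0.461, 0.533]
ft_force: [-1.3, -0.1, 3.4]
grip_width: -0.0001
```

>>> move_arm --increments '[{"grip": 1, "linear": [0, 0.012, 0], "twist": 0}, {"grip": 1, "linear": [0, 0.012, 0], "twist": 0}, {"grip": 1, "linear": [0, 0.01, 0], "twist": 0}, {"grip": 1, "linear": [0, 0, 0], "twist": 0}, {"grip": 1, "linear": [0, 0, 0], "twist": 0}]'

```text
clock: 9.85
eef_pos: [0.4695, -0.0796, 0.0472]
tool_rot: [-0.531, 0.471, -0.461, 0.532]
ft_force: [-2.6, -0.5, 2.9]
grip_width: -0.0003
```

>>> move_arm --increments '[{"grip": 1, "linear": [0, 0.01, 0], "twist": 0}, {"grip": 1, "linear": [0, 0.01, 0], "twist": 0}, {"grip": 1, "linear": [0, 0.01, -0.003], "twist": 0}, {"grip": 1, "linear": [0, 0, 0], "twist": 0}, {"grip": 1, "linear": [0, 0, 0], "twist": 0}]'

```text
clock: 10.35
eef_pos: [0.4689, -0.0797, 0.0414]
tool_rot: [-0.531, 0.471, -0.461, 0.532]
ft_force: [-3.0, -0.8, 5.1]
grip_width: 0.0002
```

>>> move_arm --increments '[{"grip": 1, "linear": [0, 0.01, 0], "twist": 0}, {"grip": 1, "linear": [0, 0.01, 0], "twist": 0}, {"grip": 1, "linear": [0, 0.01, -0.003], "twist": 0}, {"grip": 1, "linear": [0, 0, 0], "twist": 0}, {"grip": 1, "linear": [0, 0, 0], "twist": 0}]'

```text
clock: 10.85
eef_pos: [0.4683, -0.0798, 0.0377]
tool_rot: [-0.531, 0.471, -0.461, 0.533]
ft_force: [-3.0, 0.7, 8.9]
grip_width: 0.0
```

>>> move_arm --increments '[{"grip": 1, "linear": [0, 0.01, 0], "twist": 0}, {"grip": 1, "linear": [0, 0.01, 0], "twist": 0}, {"grip": 1, "linear": [0, 0.01, -0.003], "twist": 0}, {"grip": 1, "linear": [0, 0, 0], "twist": 0}, {"grip": 1, "linear": [0, 0, 0], "twist": 0}]'

```text
clock: 11.35
eef_pos: [0.4677, -0.0798, 0.0346]
tool_rot: [-0.53, 0.47, -0.462, 0.533]
ft_force: [-3.0, -1.5, 9.7]
grip_width: 0.0001
```

```bash
cat >> h.py <<'E'
def lid():
    im,d=bot.camera("scene"); c=cloud("scene",d); a=np.radians(7.5); O=np.array([.646,-.056])
    q=c[...,:2]-O; X=q@[np.cos(a),np.sin(a)]; Y=q@[-np.sin(a),np.cos(a)]
    m=(abs(X-20)>0)&(X>-.02)&(X<.06)&(abs(Y)<.035)&(c[...,2]>.09)
    s=np.polyfit(X[m],c[...,2][m],1); print("lid angle",-np.arctan(s[0]),m.sum(),"z at hinge",np.polyval(s,.072)); return im
E
python3 -c "
from h import *
st(); lid()"
```

```text
t 11.35 pos [ 0.4677 -0.0798  0.0346] F [-2.9908 -1.531   9.7022] w 0.0001 q [-0.1749  0.382  -0.3612  0.8352  0.0091  1.2644]
zyaw 7.533411793661798 y [-0.0058  0.0103 -0.9999]
lid angle 0.1465123071079489 459 z at hinge 0.09918222261834235
```

>>> move_arm --increments '[{"grip": 1, "linear": [0, 0.01, 0], "twist": 0}, {"grip": 1, "linear": [0, 0.01, 0], "twist": 0}, {"grip": 1, "linear": [0, 0.01, -0.003], "twist": 0}, {"grip": 1, "linear": [0, 0.01, 0], "twist": 0}, {"grip": 1, "linear": [0, 0.005, 0], "twist": 0}]'

```text
clock: 11.9
eef_pos: [0.4669, -0.08, 0.0288]
tool_rot: [-0.53, 0.469, -0.463, 0.533]
ft_force: [-3.6, -0.8, 10.5]
grip_width: 0.0002
```

```bash
python3 -c "
from h import *
st(); lid()"
```

```text
t 11.9 pos [ 0.4669 -0.08    0.0288] F [-3.6009 -0.7814 10.5092] w 0.0002 q [-0.1753  0.3878 -0.3715  0.817   0.0089  1.2641]
zyaw 7.527393558144796 y [-0.0038  0.0098 -0.9999]
lid angle 0.2699082182802615 413 z at hinge 0.10024324053888828
```

>>> move_arm --increments '[{"grip": 1, "linear": [0, 0.01, 0], "twist": 0}, {"grip": 1, "linear": [0, 0.008, 0], "twist": 0}, {"grip": 1, "linear": [0, 0.004, 0], "twist": 0}, {"grip": 1, "linear": [0, 0, 0], "twist": 0}, {"grip": 1, "linear": [0, 0, 0], "twist": 0}]'

```text
clock: 12.45
eef_pos: [0.4669, -0.08, 0.0287]
tool_rot: [-0.529, 0.469, -0.464, 0.534]
ft_force: [-3.9, -0.1, 9.5]
grip_width: -0.0003
```

```bash
python3 -c "
from h import *
st(); lid()"
```

```text
t 12.45 pos [ 0.4669 -0.08    0.0287] F [-3.8696 -0.1253  9.4959] w -0.0003 q [-0.1755  0.3862 -0.3745  0.8129  0.0091  1.264 ]
zyaw 7.522028341844693 y [-0.0012  0.0095 -1.    ]
lid angle 0.27473822706093276 413 z at hinge 0.10018864150556388
```

>>> move_arm --increments '[{"grip": 1, "linear": [0, 0.008, 0], "twist": 0}, {"grip": 1, "linear": [0, 0.008, 0], "twist": 0}, {"grip": 1, "linear": [0, 0.008, 0], "twist": 0}, {"grip": 1, "linear": [0, 0.006, 0], "twist": 0}, {"grip": 1, "linear": [0, 0.005, 0], "twist": 0}]'

```text
clock: 13.0
eef_pos: [0.4668, -0.08, 0.0268]
tool_rot: [-0.529, 0.468, -0.464, 0.534]
ft_force: [-5.3, -0.2, 14.8]
grip_width: 0.0002
```

```bash
python3 -c "
from h import *
st(); lid()"
```

```text
t 13.0 pos [ 0.4668 -0.08    0.0268] F [-5.2906 -0.2097 14.7739] w 0.0002 q [-0.1756  0.3871 -0.3798  0.804   0.0091  1.264 ]
zyaw 7.517355297990099 y [ 0.0015  0.009  -1.    ]
lid angle 0.31056160470436905 398 z at hinge 0.10035760689290346
```

The lid reads 0.31 rad and the force is climbing, so the pedal is on the stop. I'll hold briefly and look for the cell.

>>> move_arm --increments '[{"grip": 1, "linear": [0, 0.005, 0], "twist": 0}, {"grip": 1, "linear": [0, 0.005, 0], "twist": 0}, {"grip": 1, "linear": [0, 0.005, 0], "twist": 0}, {"grip": 1, "linear": [0, 0.005, 0], "twist": 0}, {"grip": 1, "linear": [0, 0.005, 0], "twist": 0}]'

```text
clock: 13.55
eef_pos: [0.4668, -0.08, 0.0272]
tool_rot: [-0.528, 0.467, -0.465, 0.535]
ft_force: [-4.6, -0.2, 12.3]
grip_width: 0.0002
```

```bash
python3 - <<'E'
from h import *
st(); im=lid(); u,v=map(int,proj("scene",[.6,-.065,.1])[0]); w=50
hsv=cv2.cvtColor(im,cv2.COLOR_BGR2HSV)[v-w:v+w,u-w:u+w]; print("yellow px",((hsv[...,0]>22)&(hsv[...,0]<38)&(hsv[...,1]>200)).sum())
cv2.imwrite("pics/c6.png",cv2.resize(im[v-w:v+w,u-w:u+w],(500,500),interpolation=cv2.INTER_CUBIC))
E
```

```text
t 13.55 pos [ 0.4668 -0.08    0.0272] F [-4.5775 -0.1597 12.2729] w 0.0002 q [-0.1757  0.3843 -0.3829  0.8003  0.0093  1.2639]
zyaw 7.516030364320244 y [ 0.0048  0.0086 -1.    ]
lid angle 0.30030036648670005 407 z at hinge 0.10039824979785628
yellow px 1
```

View pics/c6.png

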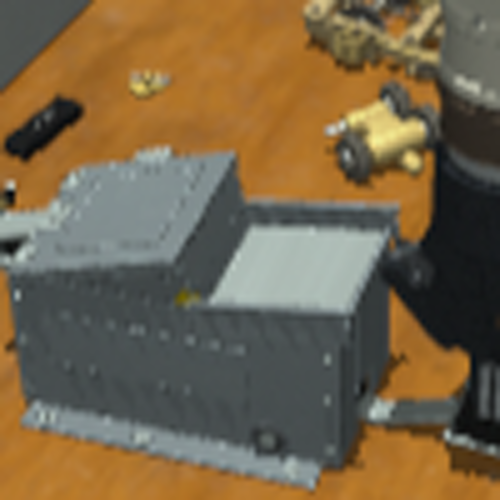

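>>> move_arm --increments '[{"grip": 1, "linear": [0, 0.008, 0], "twist": 0}, {"grip": 1, "linear": [0, 0.007, 0], "twist": 0}, {"grip": 1, "linear": [0, 0.006, 0], "twist": 0}, {"grip": 1, "linear": [0, 0.006, 0], "twist": 0}, {"grip": 1, "linear": [0, 0.006, 0], "twist": 0}]'

```text
clock: 14.1
eef_pos: [0.4668, -0.08, 0.0266]
tool_rot: [-0.528, 0.466, -0.466, 0.536]
ft_force: [-5.1, 0.6, 15.4]
grip_width: 0.0003
```

```bash
python3 - <<'E'
from h import *
st(); im=lid(); im2,d=bot.camera("scene"); c=cloud("scene",d)
a=np.radians(7.5); O=np.array([.646,-.056])
q=c[...,:2]-O; X=q@[np.cos(a),np.sin(a)]; Y=q@[-np.sin(a),np.cos(a)]
hsv=cv2.cvtColor(im2,cv2.COLOR_BGR2HSV)
m=(abs(X+.03)<.06)&(abs(Y)<.06)&(hsv[...,0]>18)&(hsv[...,0]<40)&(hsv[...,1]>90)
print(np.c_[X[m],Y[m],c[...,2][m],hsv[m]])
E
```

```text
t 14.1 pos [ 0.4668 -0.08    0.0266] F [-5.1374  0.6253 15.4   ] w 0.0003 q [-0.1758  0.3829 -0.3872  0.7939  0.0095  1.2639]
zyaw 7.51204699771704 y [ 0.0083  0.0081 -0.9999]
lid angle 0.3118750954786919 404 z at hinge 0.1003367278844805
[[  0.0059  -0.0228   0.045   27.     180.      92.    ]
 [ -0.0241   0.0407   0.1035  27.     158.      89.    ]
 [  0.0121  -0.0297   0.0342  26.     177.      88.    ]
 [  0.0024  -0.0143   0.0491  27.     255.     109.    ]
 [  0.0008  -0.0175   0.0469  27.     219.     106.    ]
 [ -0.0016  -0.0188   0.0464  28.     121.     112.    ]
 [ -0.005   -0.018    0.0479  28.     112.     107.    ]
 [  0.0043  -0.0113   0.0475  27.     143.      93.    ]
 [  0.001   -0.0105   0.0489  29.      94.     117.    ]]
```

The cell lies inside on the can floor (top at z about 0.048, can x about 0), and the lid is on its stop. Now I'll ease the pedal up.

>>> move_arm --increments '[{"grip": 1, "linear": [0, 0.003, 0], "twist": 0}, {"grip": 1, "linear": [0, 0, 0], "twist": 0}, {"grip": 1, "linear": [0, -0.001, 0], "twist": 0}, {"grip": 1, "linear": [0, -0.002, 0], "twist": 0}, {"grip": 1, "linear": [0, -0.003, 0], "twist": 0}]'

```text
clock: 14.7
eef_pos: [0.4672, -0.0799, 0.0315]
tool_rot: [-0.527, 0.465, -0.467, 0.537]
ft_force: [-3.2, 0.5, 9.8]
grip_width: -0.0
```

>>> move_arm --increments '[{"grip": 1, "linear": [0, -0.003, 0], "twist": 0}, {"grip": 1, "linear": [0, -0.003, 0], "twist": 0}, {"grip": 1, "linear": [0, -0.003, 0], "twist": 0}, {"grip": 1, "linear": [0, -0.003, 0], "twist": 0}, {"grip": 1, "linear": [0, -0.003, 0], "twist": 0}]'

```text
clock: 15.2
eef_pos: [0.4683, -0.0798, 0.0379]
tool_rot: [-0.526, 0.464, -0.468, 0.538]
ft_force: [-3.3, 0.8, 7.4]
grip_width: -0.0
```

>>> move_arm --increments '[{"grip": 1, "linear": [0, -0.003, 0], "twist": 0}, {"grip": 1, "linear": [0, -0.003, 0], "twist": 0}, {"grip": 1, "linear": [0, -0.003, 0], "twist": 0}, {"grip": 1, "linear": [0, -0.003, 0], "twist": 0}, {"grip": 1, "linear": [0, -0.003, 0], "twist": 0}]'

```text
clock: 15.7
eef_pos: [0.4694, -0.0796, 0.0428]
tool_rot: [-0.525, 0.463, -0.469, 0.539]
ft_force: [0.1, -0.3, 2.7]
grip_width: -0.0
```

>>> move_arm --increments '[{"grip": 1, "linear": [0, -0.005, 0], "twist": 0}, {"grip": 1, "linear": [0, -0.005, 0], "twist": 0}, {"grip": 1, "linear": [0, -0.005, 0], "twist": 0}, {"grip": 1, "linear": [0, -0.005, 0], "twist": 0}, {"grip": 1, "linear": [0, -0.005, 0], "twist": 0}]'

```text
clock: 16.2
eef_pos: [0.4706, -0.0795, 0.0481]
tool_rot: [-0.524, 0.462, -0.47, 0.54]
ft_force: [-0.3, 0.7, 3.0]
grip_width: 0.0
```

>>> move_arm --increments '[{"grip": 1, "linear": [0, -0.006, 0], "twist": 0}, {"grip": 1, "linear": [0, -0.006, 0], "twist": 0}, {"grip": 1, "linear": [0, -0.006, 0], "twist": 0}, {"grip": 1, "linear": [0, -0.006, 0], "twist": 0}, {"grip": 1, "linear": [0, -0.006, 0], "twist": 0}]'

```text
clock: 16.7
eef_pos: [0.4722, -0.0793, 0.055]
tool_rot: [-0.523, 0.461, -0.47, 0.541]
ft_force: [0.6, -0.3, 0.4]
grip_width: -0.0
```

Free of the pedal now. I'll lift clear, pull back and check.

>>> move_arm --increments '[{"grip": 1, "linear": [0, -0.01, 0], "twist": 0}, {"grip": 1, "linear": [0, -0.05, 0], "twist": 0}, {"grip": 1, "linear": [0, -0.15, 0], "twist": 0}, {"grip": 1, "linear": [0, -0.2, 0], "twist": 0}, {"grip": 1, "linear": [0, -0.2, 0], "twist": 0}]'

```text
clock: 17.2
eef_pos: [0.4616, -0.0798, 0.1747]
tool_rot: [-0.528, 0.467, -0.464, 0.536]
ft_force: [0.9, -0.1, -0.0]
grip_width: 0.0004
```

>>> move_arm --increments '[{"grip": 1, "linear": [0, 0, -0.15], "twist": 0}, {"grip": 1, "linear": [0, 0, -0.15], "twist": 0}, {"grip": 1, "linear": [0, 0, -0.1], "twist": 0}, {"grip": 1, "linear": [0, 0, 0], "twist": 0}, {"grip": 1, "linear": [0, 0, 0], "twist": 0}]'

```text
clock: 17.7
eef_pos: [0.3847, -0.092, 0.1834]
tool_rot: [-0.525, 0.462, -0.47, 0.539]
ft_force: [0.5, -0.9, 0.3]
grip_width: -0.0
```

```bash
python3 - <<'E'
from h import *
st(); im=lid(); cv2.imwrite("pics/c7.png",im)
c=cloud("scene",bot.camera("scene")[1]); print("pad",c[225,317])
E
```

```text
t 17.7 pos [ 0.3847 -0.092   0.1834] F [ 0.4906 -0.8703  0.3105] w -0.0 q [-0.2442  0.0492 -0.3512  1.1514  0.0125  1.1946]
zyaw 7.563330067120944 y [ 0.0214  0.0075 -0.9997]
lid angle -0.0007697019559191235 486 z at hinge 0.09868183320840716
pad [ 0.4639 -0.0716  0.0546]
```

View pics/c7.png

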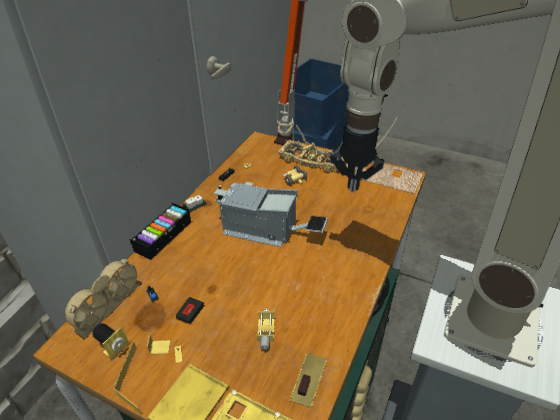

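The lid is shut at (255,200), the pedal is up at (317,224), the deck is empty and the other parts are where they were. Handing in.

```bash
python3 -c "
from workcell import bot
print(bot.job_done())"
```

```text
the job is handed in; nothing more can be done
None
```

The spent cell is in the can and the lid is shut. I handed the job in at about 18 s of the 53 s allowed, and the hand-in gave no verdict.

- **Loading:** I laid the cell crosswise on the deck and it rolled down against the shut lid. It was let go without contact force, perhaps a millimetre or two above the deck.
- **Pedal:** I pressed until the lid read 0.31 rad and the force climbed to about 15 N; the highest reading was 15.4 N, well under 25 N. While I held it, the lid sagged briefly to about 0.30 rad and I pushed it back onto the stop.
- **Cell inside:** With the lid up, the camera showed the cell lying on the can floor, its top at about 48 mm.
- **Closing:** I eased the pedal up at about 10 to 14 mm/s, based on the arm positions before and after each call. I did not measure the lid's speed directly.
- **Last checks:** The lid angle was 0.00 rad, the pad was back at its 54 mm height, and the gripper was clear of everything. The other parts looked unmoved in the picture; I did not re-measure their positions.

One reading disagreed: while holding the cell the gripper reported about 12 mm instead of 14.5 mm, but the cell stayed level and firmly held.

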